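# Centre the candle saucer on its small stand

### The arm

A 6-joint arm with a two-finger parallel gripper is mounted at the origin on a cart in front of the work surface, level with it; the furniture and walls round the work are solid. World frame = base frame: x ahead of the robot, y to its left, z up, the work surface at z = 0. Lengths are in m, angles in rad, forces in N, time in s.
With the tool pointing down it reaches from about 0.375 to 0.9 m from the base axis. Payload 3.1 kg.
Tool frame: the origin (TCP) lies at the very end of the fingers, on their centre line; the grasp point (between the pads) lies 19 mm behind it (grip_depth is the distance from the TCP to the grasp point, in m); z points along the fingers, y is the line along which they close (so a half turn about z gives the same grasp; the last joint's range is limited). The gripper opens to 85 mm and grips with 20 to 120 N. Pads are 22 mm wide; open, the fingers measure 114 mm over their backs; the gripper's body (76 mm by 85 mm) begins 54 mm behind the grasp point. The pads swing forward as they close: fully open they stand 13 mm farther back than shut.
Start: joints at [0.993, 0.527, 1.433, -0, 1.181, -0.178], TCP at [0.243, 0.576, 0.231] pointing down, gripper open.
Joint ranges: [-3.08, 3.08], [-0.75, 2.2], [0.22, 2.44], [-1.43, 4.57], [0, 2.65], [-2.85, 2.85]. Speed limits (rad/s): [2.79, 2.79, 3.14, 3.14, 3.14, 3.14].

### API

Orientations are given as a unit quaternion [x, y, z, w].
In Python, from station import * gives the robot as it stands.
- The arm moves only by the tool apply_moves, never from a script. Its argument "plan" is a list of rows, each a list of 7 numbers: the shift along the tool's x, y, z in m, then the turn, a rotation vector about the tool's x, y, z in rad, then the gripper command: -1 is fully open, 1 is shut, values between are in proportion. In form: [[dx, dy, dz, wx, wy, wz, jaw], ...]. A call has 1 to 8 rows; each row shifts and turns the commanded pose from where the row before left it, along the tool's axes as they then stand; what a row does not reach is not made up. A row lasts 1/8 s, in which the tool goes at most 62.5 mm and 10.7 degrees, less where a joint would pass 70% of its speed; a pose out of reach is approached as far as the arm can. A call is refused whole if a number of a shift passes 0.0625 or a number of a turn 0.188, either way. A call with a gripper value outside its range is refused whole. The fingers move at their own pace and stop on an object; "force" is the grip in N (left out, the last holds). Time passes only in rows, so rows that do not move let the fingers close. It gives the time, the measured TCP pose, the force, the opening and the grip force at its end, in the units of the state.
- sense(): the state, without advancing time (a new reading comes with each control period).
- snapshot(name): name is "scene" or "side" or "wrist"; returns the picture (384x512x3 uint8, red, green, blue); there is no depth.
- calibration(name): a dict with "camera_matrix" (3x3 intrinsics, pixels), "k1" (the pictures are not rectified: a ray, as slopes to the right and down, at radius r is drawn at 1 + k1 r^2 times it, then the intrinsics apply), "R" (3x3) and "t" (3): a world point X has camera coordinates R X + t; the wrist camera has in their place "mount" (4x4, takes a point from camera to tool coordinates, whose origin is the TCP and whose axes are the flange's). Camera axes: x right, y down, z forward; pixel columns grow to the right and rows downward; lengths in m; the calibration is good to about 2 mm. A picture is of the moment at which its call begins: read the wrist's pose just before it. calibration takes no time and is no camera call.
- sign_off(): hands the job in; it is judged then, once.
The state is a dict: "t": time; "q": joint angles; "qd": joint speeds; "tau": joint torques, N m; "tcp_pos": TCP position; "tool_rot": TCP orientation; "force": force on the tool from outside, world axes, zero at the start; "ft_torque": the same for the moment, N m; "finger_gap": opening from 0.0 (shut) to 1.0 (fully open); "gripper_force": force on a finger pad.
Only numpy, scipy, OpenCV 4.12 (cv2) and the standard library are available. Lean on these libraries where they do the work, as an engineer would, in place of code of your own. Each camera call takes 0.05 s, during which the arm holds its last target. There are 200 camera calls.

### The job

The candle in its tin saucer was put down crooked and hangs over one side of its small iron stand. Centre it on the stand by nudging the saucer's rim with light taps of the fingertips, keeping it level on the stand and never gripping, lifting or pressing hard on it. Leave the stand, the grease pot on its own stand and everything else where they are.

Things in the scene. Friction and masses are not known exactly. Their poses are not given: they have to be found in the camera images.
- candle: Candle stub standing in the middle of a round tin saucer, one rigid piece of 70 to 130 g. The saucer is 108 mm across at its rim and 20 mm high, its sides flaring from a narrower flat foot; it is widest at the rim. The whole is about 64 mm high. Origin at the centre of the saucer's underside, z up. It stands loose, 15 to 24 mm off-centre, towards the robot or to a side, on the flat top of the candle stand, and tips off if its middle passes the edge of that top.
- candle_stand: Dark cast-iron round pedestal, 70 mm high, 0.9 kg, loose on the bench: a round foot 104 mm across, a thin column and a flat round top only 64 mm across, all on one axis. Origin at the centre of its underside, z up; its yaw means nothing. The candle saucer stands on its top, 70 mm above the bench.
- pot_stand: A second pedestal just like the candle stand, carrying the grease pot. Origin at the centre of its underside, z up. To be left alone; it may be to the left or the right of the candle stand.
- grease_pot: Round stoneware grease pot, 88 mm across, 56 mm high, standing centred on the top of the second stand. Origin at the centre of its underside. To be left alone.
- padlock: Dark padlock, 80 x 52 x 16 mm, lying loose on the bench between the stands, farther from the robot. Origin at the centre of its underside. To be left alone.
- match_tin: Flat brass tin, 42 x 64 x 18 mm, lying loose on the bench between the stands, nearer the robot. Origin at the centre of its underside. To be left alone.
- horseshoe: Horseshoe, 132 x 146 x 19 mm, lying loose on the bench to the left. Origin at the centre of its underside. To be left alone.
- bolt: Rusty bolt with nut, 18 x 96 x 18 mm, lying loose on the bench at the left front. Origin at the centre of its underside. To be left alone.
- tin_mug: Black tin mug with an ear, 79 x 110 x 80 mm, standing loose at the back of the bench. Origin at the centre of its underside. To be left alone.
Things that resemble listed ones, but are neither listed nor needed, are in the scene too. Leave any green or orange look-alike of the candle alone.

How it is judged:
At the end, for the whole second after the job is handed in: The candle saucer rests level on the top of its stand with its centre within 6 mm of the stand's axis, at rest; both stands and the grease pot are within 15 mm of where they were (horizontal distance between candle and candle_stand below 0.006 m and z of candle in the frame of candle_stand between 0.066 and 0.074 m and angle between each of candle, candle_stand's own z axis and vertical below 0.05 rad and linear speed of candle below 0.01 m/s and distance of each of candle_stand, pot_stand, grease_pot from where it was at the start of the episode below 0.015 m); the robot touches nothing.
It fails at once if the candle saucer is tipped by more than 0.2 rad or falls off its stand (angle between candle's own z axis and vertical above 0.2 rad or height (world z) of candle below 0.055 m).
It fails at once if the candle saucer is lifted more than 8 mm off its stand (z of candle in the frame of candle_stand above 0.078 m).
It fails at once if the robot grips, hits or presses the candle saucer with more than 12 N (contact force between any of the arm, the fingers and candle above 12 N).
It fails at once if the candle stand is shoved more than 15 mm or tipped (distance of candle_stand from where it was at the start of the episode above 0.015 m or angle between candle_stand's own z axis and vertical above 0.1 rad).
It fails at once if the grease pot or its stand is moved more than 15 mm, or another bystander more than 20 mm (distance of any of grease_pot, pot_stand from where it was at the start of the episode above 0.015 m or distance of any of padlock, match_tin, horseshoe, bolt, tin_mug from where it was at the start of the episode above 0.02 m).
It also fails if it takes over 51 s, if anything falls off the work surface, if the arm or the gripper's body presses on something with over 40 N, if the wrist force passes 120 N, or if a joint passes its speed limit or range.

## Working session

There is one attempt and no reset: what is moved stays moved. The work goes in short steps, Python scripts to look and compute and a tool call to move; the robot and the scene stay as the last step left them, time stands still between calls to the robot, and variables do not carry over. Pictures are saved under pics/ and viewed, at most 10 in all, crops included, and the job is handed in when it is done.

Besides the shell and the picture viewer there is one more tool, called after ">>>" in YAML: its name, and indented under it one key for each argument. apply_moves: Moves the arm, as the interface text tells. Its arguments: {"type":"object","properties":{"plan":{"type":"array"},"force":{"type":"number"}},"required":["plan"]}

```bash
mkdir -p pics; ls; python3 - <<'E'
from station import *
import cv2
s=sense(); print({k:s[k] for k in('t','tcp_pos','tool_rot','q','force')})
for n in('scene','side'):
    cv2.imwrite(f'pics/{n}0.png',cv2.resize(snapshot(n)[:,:,::-1],(768,576)))
    print(n,calibration(n))
print(calibration('wrist'))
E
```

```text
pics
{'t': 0.0, 'tcp_pos': array([0.24284269, 0.57511087, 0.23032994]), 'tool_rot': array([ 1.98584236e-01,  9.80083213e-01, -1.01273280e-03, -4.13490369e-04]), 'q': array([ 9.92488977e-01,  5.28467687e-01,  1.43391094e+00,  2.18501708e-05,
        1.18140171e+00, -1.78489074e-01]), 'force': array([-0.48676087, -0.15277092,  0.19362362])}
scene {'camera_matrix': array([[410.94724306,   0.        , 246.09846708],
       [  0.        , 410.94724306, 189.93835493],
       [  0.        ,   0.        ,   1.        ]]), 'k1': 0.021370297324791954, 'R': array([[ 0.52668563, -0.84988125,  0.01743889],
       [-0.55128936, -0.35711517, -0.75402175],
       [ 0.64705663,  0.38751854, -0.65661792]]), 't': array([-0.26427172,  0.37960341,  1.02778349])}
side {'camera_matrix': array([[478.82803413,   0.        , 250.80652533],
       [  0.        , 478.82803413, 180.18290185],
       [  0.        ,   0.        ,   1.        ]]), 'k1': -0.14005800111636335, 'R': array([[-0.99945906, -0.02698052,  0.01880537],
       [-0.02996491,  0.51142773, -0.85880369],
       [ 0.01355338, -0.85890263, -0.51195954]]), 't': array([0.59545868, 0.07115787, 2.05583027])}
{'camera_matrix': array([[312.13298997,   0.        , 259.1233461 ],
       [  0.        , 312.13298997, 195.27974534],
       [  0.        ,   0.        ,   1.        ]]), 'k1': -0.03481110502972691, 'mount': array([[-1.54891574e-03, -9.51981813e-01, -3.06150663e-01,
         7.77589682e-02],
       [ 9.99998506e-01, -1.23957385e-03, -1.20483708e-03,
         7.92813524e-04],
       [ 7.67486634e-04, -3.06152072e-01,  9.51982311e-01,
        -1.41211899e-01],
       [ 0.00000000e+00,  0.00000000e+00,  0.00000000e+00,
         1.00000000e+00]])}
```

View pics/scene0.png

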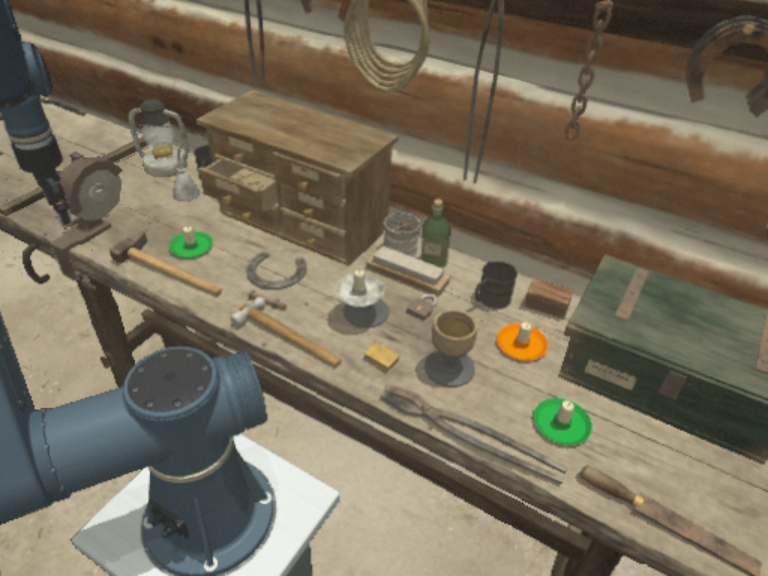

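View pics/side0.png

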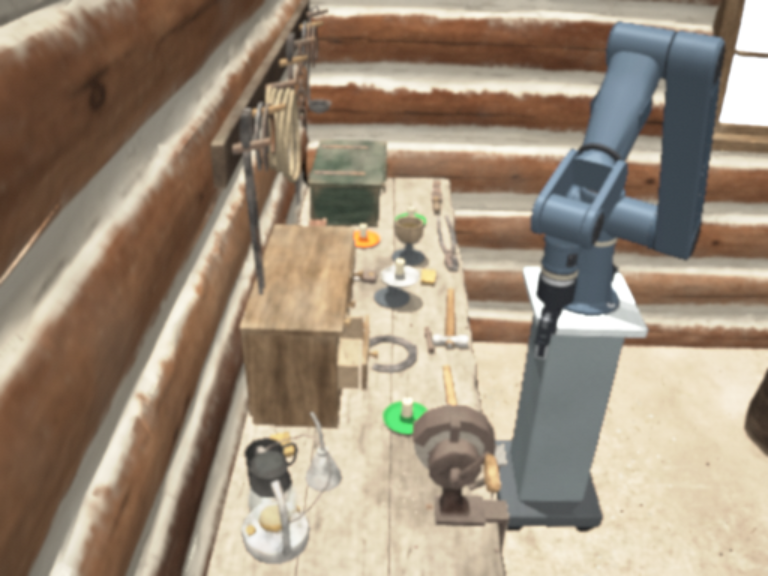

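The candle is the tin saucer on the stand at scene (360,290) in the 768-wide view. Its look-alikes are green at (190,245), green at (562,420) and orange at (522,342), none of them on a stand. The grease pot is at (453,335). I'll check the choice in a close crop.

```bash
cat > h.py <<'E'
from station import *
import numpy as np, cv2
from scipy.spatial.transform import Rotation as Ro
def cam(n,s=None):
    c=calibration(n); K=c['camera_matrix']
    if n=='wrist':
        T=np.eye(4);T[:3,:3]=Ro.from_quat(s['tool_rot']).as_matrix();T[:3,3]=s['tcp_pos']
        M=np.linalg.inv(T@c['mount']);return K,c['k1'],M[:3,:3],M[:3,3]
    return K,c['k1'],c['R'],c['t']
def proj(C,X):
    K,k,R,t=C;p=np.atleast_2d(X)@R.T+t;s=p[:,:2]/p[:,2:];s=s*(1+k*(s**2).sum(1,keepdims=True))
    return s*K[0,0]+K[:2,2]
def back(C,uv,z):
    K,k,R,t=C;d=(np.atleast_2d(uv)-K[:2,2])/K[0,0];s=d.copy()
    for _ in range(20): s=d/(1+k*(s**2).sum(1,keepdims=True))
    r=np.c_[s,np.ones(len(s))]@R;o=-R.T@t
    return o+r*((z-o[2])/r[:,2])[:,None]
E
python3 - <<'E'
from h import *
C=cam('scene')
for n,u,z in(('candle',(360,290),.09),('foot',(365,310),.01),('pot',(455,325),.126),('potfoot',(450,368),.01),('tin',(381,355),.018),('padlock',(422,306),.01),('mug',(497,285),.04)):
    print(n,back(C,np.array(u)/1.5,z)[0].round(3))
I=snapshot('scene')[:,:,::-1]
cv2.imwrite('pics/c1.png',cv2.resize(I[165:265,210:330],None,fx=6,fy=6,interpolation=cv2.INTER_CUBIC))
E
```

```text
candle [0.522 0.037 0.09 ]
foot [0.547 0.039 0.01 ]
pot [ 0.501 -0.194  0.126]
potfoot [ 0.495 -0.199  0.01 ]
tin [ 0.443 -0.065  0.018]
padlock [ 0.628 -0.063  0.01 ]
mug [ 0.755 -0.188  0.04 ]
```

View pics/c1.png

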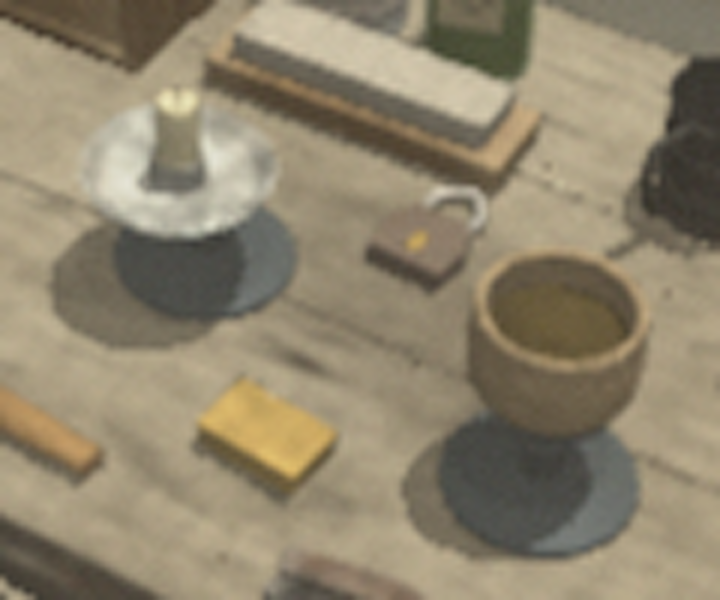

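The crop confirms it: tin saucer at (180,165), its foot at (205,260), shifted towards the robot. Next I bring the wrist camera over it with the fingers shut.

>>> apply_moves:
  plan:
    - [0,0,0,0,0,-0.133,1]
    - [0,0,0,0,0,-0.133,1]
    - [0,0,0,0,0,-0.134,1]
    - [-0.02,-0.06,0,0,0,0,1]
    - [-0.02,-0.06,0,0,0,0,1]
    - [-0.02,-0.06,0,0,0,0,1]
    - [-0.02,-0.06,0,0,0,0,1]
    - [-0.02,-0.06,0,0,0,0,1]

```text
t: 1.15
tcp_pos: [0.3425, 0.2775, 0.2313]
tool_rot: [-0.0, 1.0, 0.0, 0.0]
force: [1.3, 0.0, 0.3]
finger_gap: 0.001
gripper_force: 0.0
```

>>> apply_moves:
  plan:
    - [-0.02,-0.06,0,0,0,0,1]
    - [-0.02,-0.06,0,0,0,0,1]
    - [-0.02,-0.06,0,0,0,0,1]
    - [-0.02,-0.06,0,0,0,0,1]
    - [0,0,0,0,0,0,1]
    - [0,0,0,0,0,0,1]

```text
t: 1.9
tcp_pos: [0.4206, 0.0421, 0.231]
tool_rot: [0.001, 1.0, 0.0, -0.001]
force: [-0.6, 0.2, -0.4]
finger_gap: 0.004
gripper_force: 0.0
```

```bash
python3 - <<'E'
from h import *
s=sense(); print(s['t'],s['tcp_pos'],s['tool_rot'],s['finger_gap'],s['force'])
I=snapshot('wrist'); np.save('w1.npy',I); import pickle; pickle.dump(s,open('w1.pkl','wb'))
cv2.imwrite('pics/w1.png',cv2.resize(I[:,:,::-1],(768,576),interpolation=cv2.INTER_CUBIC))
E
```

```text
1.9 [0.42060487 0.04209842 0.2310388 ] [ 6.41700864e-04  9.99999506e-01  3.21274660e-04 -6.87979247e-04] 0.004361934210482469 [-0.57681918  0.1877541  -0.42089855]
```

View pics/w1.png

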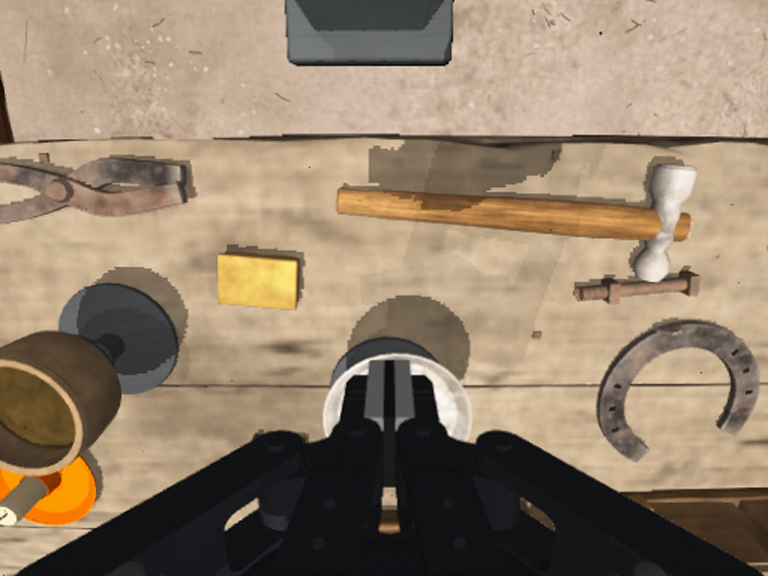

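The saucer is at (397,400) here, half hidden by the fingers, with the foot arc showing at (385,340). I'll take views from both sides.

>>> apply_moves:
  plan:
    - [0,0.06,0,0,0,0,1]
    - [0,0.06,0,0,0,0,1]
    - [0,0,0,0,0,0,1]
    - [0,0,0,0,0,0,1]
    - [0,0,0,0,0,0,1]

```text
t: 2.58
tcp_pos: [0.4208, 0.1617, 0.2313]
tool_rot: [-0.0, 1.0, -0.0, -0.0]
force: [0.4, -0.7, 0.6]
finger_gap: 0.001
gripper_force: 0.0
```

```bash
python3 - <<'E'
from h import *
import pickle
s=sense(); print(s['t'],s['tcp_pos'])
I=snapshot('wrist'); np.save('w2.npy',I); pickle.dump(s,open('w2.pkl','wb'))
E
```

```text
2.575 [0.42079717 0.16168737 0.23125517]
```

>>> apply_moves:
  plan:
    - [0,-0.06,0,0,0,0,1]
    - [0,-0.06,0,0,0,0,1]
    - [0,-0.06,0,0,0,0,1]
    - [0,-0.06,0,0,0,0,1]
    - [0,0,0,0,0,0,1]
    - [0,0,0,0,0,0,1]
    - [0,0,0,0,0,0,1]

```text
t: 3.5
tcp_pos: [0.4207, -0.0768, 0.2312]
tool_rot: [-0.001, 1.0, 0.0, -0.0]
force: [0.7, 0.5, -0.1]
finger_gap: 0.001
gripper_force: 0.0
```

```bash
python3 - <<'E'
from h import *
import pickle
s=sense(); print(s['t'],s['tcp_pos'])
I=snapshot('wrist'); np.save('w3.npy',I); pickle.dump(s,open('w3.pkl','wb'))
out=[]
for n in 'w2','w3':
    s=pickle.load(open(n+'.pkl','rb'));I=np.load(n+'.npy')
    c=proj(cam('wrist',s),[.53,.04,.05])[0];print(n,c)
    x0=int(np.clip(c[0]-65,0,382));y0=int(np.clip(c[1]-65,0,254));print(x0,y0)
    out.append(cv2.resize(I[y0:y0+130,x0:x0+130,::-1],(400,400),interpolation=cv2.INTER_CUBIC))
cv2.imwrite('pics/w23.png',np.hstack(out))
E
```

```text
3.5 [ 0.42067593 -0.07678726  0.23119463]
w2 [155.52844613 262.90188323]
90 197
w3 [358.55870116 263.01669534]
293 198
```

View pics/w23.png

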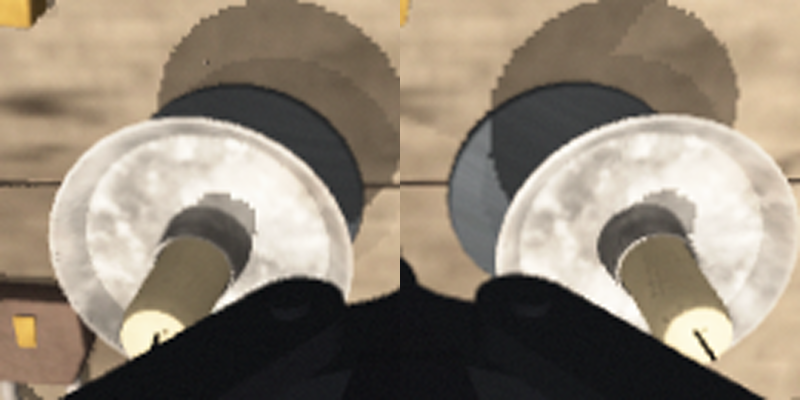

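Both rims are well visible (saucer rim and dark foot arc, left and right panels). I'll fit circles of known radius.

```bash
cat > fit.py <<'E'
from h import *
from scipy.optimize import least_squares
def fit(sets,R,z,freez=False):
    # sets: list of (cam, px pts)
    def res(p):
        zz=p[2] if freez else z
        return np.concatenate([np.hypot(*(back(C,u,zz)[:,:2]-p[:2]).T)-R for C,u in sets])
    r=least_squares(res,[.53,.04]+([z] if freez else []))
    return r.x.round(4),np.sqrt((r.fun**2).mean()).round(5)
E
python3 - <<'E'
from fit import *
import pickle
C2,C3=[cam('wrist',pickle.load(open(n+'.pkl','rb'))) for n in('w2','w3')]
m=lambda p,o:np.array(p)*130/400+o-.35
f2=m([(160,112),(200,92),(240,84),(280,92),(320,118),(350,155),(363,195),(362,225),(354,255)],(90,197))
f3=m([(48,180),(52,215),(65,245),(90,272),(60,145),(85,112),(120,92),(170,82),(215,90),(250,107)],(293,198))
r2=m([(50,220),(60,180),(85,145),(120,124),(165,117),(210,122),(260,143),(300,172),(335,215),(350,255),(352,290),(60,265),(80,310),(110,345)],(90,197))
r3=m([(96,250),(98,225),(115,185),(150,150),(200,125),(270,115),(330,125),(370,150),(395,190),(398,225),(390,265),(370,310),(335,352)],(293,198))
for n,a,b,R,z in(('foot',f2,f3,.052,.008),('rim',r2,r3,.054,.09)):
    print(n,fit([(C2,a)],R,z),fit([(C3,b)],R,z),fit([(C2,a),(C3,b)],R,z),fit([(C2,a),(C3,b)],R,z,True))
E
```

```text
foot (array([0.5515, 0.0425]), np.float64(0.00092)) (array([0.5497, 0.0397]), np.float64(0.00139)) (array([0.5506, 0.0411]), np.float64(0.00164)) (array([5.54e-01, 4.11e-02, 2.00e-04]), np.float64(0.00115))
rim (array([0.5292, 0.0522]), np.float64(0.00286)) (array([0.5285, 0.042 ]), np.float64(0.00139)) (array([0.528 , 0.0471]), np.float64(0.00448)) (array([0.5342, 0.0473, 0.0789]), np.float64(0.00158))
```

```bash
python3 - <<'E'
from fit import *
C=cam('scene');m=lambda p:np.array(p)/6+(210,165)-.4
print('foot',[fit([(C,m([(298,255),(292,275),(280,290),(250,309),(215,318),(180,312),(150,295),(125,270)]))],.052,z) for z in (0,.008)])
print('rim',[fit([(C,m([(82,170),(278,165),(180,238),(115,215),(250,212),(95,135),(268,135),(145,232),(220,232)]))],.054,z) for z in(.085,.09)])
I=snapshot('side')[:,:,::-1]
p=proj(cam('side'),[.54,.04,.05])[0];print(p)
x,y=int(p[0])-32,int(p[1])-24;print(x,y)
cv2.imwrite('pics/s1.png',cv2.resize(I[y:y+48,x:x+64],None,fx=10,fy=10,interpolation=cv2.INTER_CUBIC))
E
```

```text
foot [(array([0.5595, 0.0424]), np.float64(0.0016)), (array([0.5526, 0.0384]), np.float64(0.00172))]
rim [(array([0.5295, 0.0432]), np.float64(0.00159)), (array([0.5249, 0.0404]), np.float64(0.00165))]
[264.09761774 187.94882591]
232 163
```

View pics/s1.png

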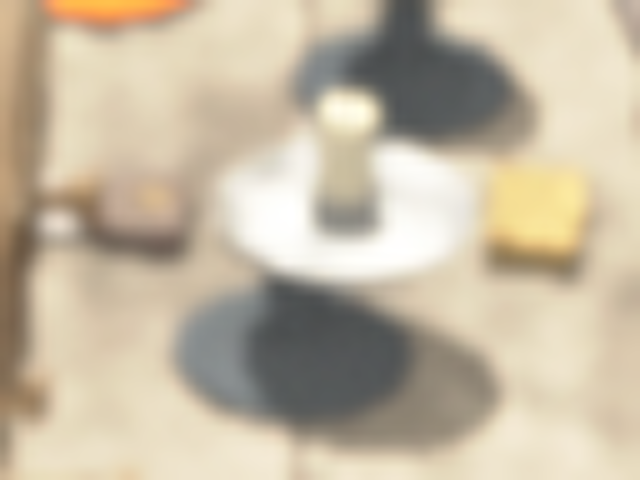

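```bash
cat > edge.py <<'E'
from fit import *
def rimpts(I,C,c,z,R,rng=(.8,1.25),ang=None,pol=0):
    # radial search of strongest edge about the circle (c,z,R) ; pol=+1 inside brighter, -1 inside darker
    g=cv2.GaussianBlur(cv2.cvtColor(I,cv2.COLOR_RGB2GRAY).astype(np.float32),(0,0),.8)
    P=[]
    for a in ang if ang is not None else np.arange(0,2*np.pi,.05):
        rr=np.linspace(R*rng[0],R*rng[1],60)
        X=np.c_[c[0]+rr*np.cos(a),c[1]+rr*np.sin(a),np.full(60,z)]
        uv=proj(C,X).astype(np.float32)
        v=cv2.remap(g,uv[:,:1],uv[:,1:],cv2.INTER_LINEAR)[:,0]
        d=-np.gradient(v)*pol;k=d[3:-3].argmax()+3
        if d[k]>2: P.append((a,*uv[k]))
    return np.array(P)
def robust(sets,R,z,freez=False):
    def res(p):
        zz=p[2] if freez else z
        return np.concatenate([np.hypot(*(back(C,u,zz)[:,:2]-p[:2]).T)-R for C,u in sets])
    r=least_squares(res,[.53,.04]+([z] if freez else []),loss='cauchy',f_scale=.0007)
    return r.x.round(4),np.median(abs(r.fun)).round(5)
E
python3 - <<'E'
from edge import *
import pickle
S={'rim':[],'foot':[]}
for n in('w2','w3'):
    C=cam('wrist',pickle.load(open(n+'.pkl','rb')));I=np.load(n+'.npy')
    p=rimpts(I,C,(.531,.047),.085,.054,pol=1); S['rim'].append((C,p[:,1:]))
    ang=np.arange(np.pi-.6,np.pi+1.3,.04) if n=='w3' else np.arange(np.pi-1.3,np.pi+.6,.04)
    q=rimpts(I,C,(.552,.041),.004,.052,ang=ang,pol=-1); S['foot'].append((C,q[:,1:]))
    print(n,len(p),len(q))
for k,R,zs in(('rim',.054,(.085,.09)),('foot',.052,(0,.008))):
    for z in zs: print(k,z,*[robust([x],R,z) for x in S[k]],robust(S[k],R,z))
    print(k,robust(S[k],R,z,True),[robust([x],R,z,True) for x in S[k]])
E
```

```text
w2 92 48
w3 94 48
rim 0.085 (array([0.5312, 0.0509]), np.float64(0.00045)) (array([0.5314, 0.0446]), np.float64(0.00051)) (array([0.5311, 0.0501]), np.float64(0.00182))
rim 0.09 (array([0.5288, 0.0535]), np.float64(0.00084)) (array([0.529 , 0.0418]), np.float64(0.00091)) (array([0.5289, 0.0516]), np.float64(0.00314))
rim (array([0.534 , 0.0479, 0.0788]), np.float64(0.00025)) [(array([0.5336, 0.0482, 0.0796]), np.float64(0.00018)), (array([0.5338, 0.0474, 0.0797]), np.float64(0.00029))]
foot 0 (array([0.553 , 0.0405]), np.float64(0.00019)) (array([0.5532, 0.0405]), np.float64(0.00029)) (array([0.5531, 0.0406]), np.float64(0.00024))
foot 0.008 (array([0.5497, 0.0426]), np.float64(0.0002)) (array([0.55  , 0.0384]), np.float64(0.0003)) (array([0.5494, 0.042 ]), np.float64(0.00062))
foot (array([ 5.531e-01,  4.060e-02, -1.000e-04]), np.float64(0.00024)) [(array([0.5515, 0.0415, 0.0037]), np.float64(0.00017)), (array([ 5.534e-01,  4.060e-02, -4.000e-04]), np.float64(0.0003))]
```

Both views agree. The rim centre is (0.534, 0.048) at z about 0.079 and the stand axis is (0.553, 0.0405), so the offset is about (-19, +7) mm. I'll push along (0.937, -0.35) with shut fingers, flat side first.

>>> apply_moves:
  plan:
    - [-0.01,0.052,0,0,0,0,1]
    - [-0.01,0.052,0,0,0,0,1]
    - [-0.009,0.052,0,0,0,0,1]
    - [0,0,0,0,0,0.179,1]
    - [0,0,0,0,0,0.179,1]
    - [0,0,0,0,0,0,1]
    - [0,0,0.05,0,0,0,1]
    - [0,0,0.05,0,0,0,1]

```text
t: 4.6
tcp_pos: [0.4511, 0.0785, 0.131]
tool_rot: [0.176, 0.984, 0.0, 0.002]
force: [0.9, -0.2, -0.6]
finger_gap: -0.002
gripper_force: 0.0
```

>>> apply_moves:
  plan:
    - [0,0,0.04,0,0,0,1]
    - [0,0,0.019,0,0,0,1]
    - [0,0,0,0,0,0,1]
    - [0,0,0,0,0,0,1]
    - [0,0,0,0,0,0,1]

```text
t: 5.22
tcp_pos: [0.4511, 0.0782, 0.0734]
tool_rot: [0.177, 0.984, 0.0, 0.001]
force: [-0.6, 0.5, 1.1]
finger_gap: 0.001
gripper_force: 0.0
```

```bash
python3 - <<'E'
from h import *
s=sense();print(s['t'],s['tcp_pos'],s['force'],Ro.from_quat(s['tool_rot']).as_matrix()[:,0])
I=snapshot('wrist')
cv2.imwrite('pics/w4.png',cv2.resize(I[:,:,::-1],(640,480),interpolation=cv2.INTER_CUBIC))
E
```

```text
5.225 [0.45106357 0.07815307 0.07339288] [-0.6117918   0.47844656  1.14762167] [-0.93699124  0.34934407 -0.00247768]
```

View pics/w4.png

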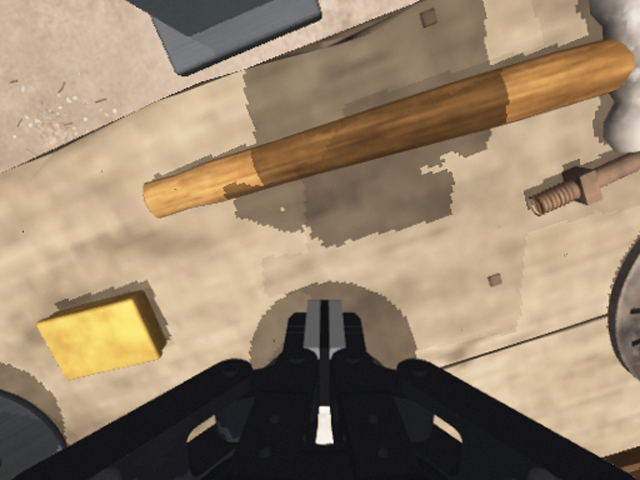

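The saucer is hidden behind the fingers at (325,330), which are clear of everything. I push gently and stop a few mm short.

>>> apply_moves:
  plan:
    - [-0.009,0,0,0,0,0,1]
    - [-0.009,0,0,0,0,0,1]
    - [-0.002,0,0,0,0,0,1]
    - [-0.002,0,0,0,0,0,1]
    - [-0.002,0,0,0,0,0,1]
    - [-0.002,0,0,0,0,0,1]
    - [-0.002,0,0,0,0,0,1]
    - [-0.002,0,0,0,0,0,1]

```text
t: 6.28
tcp_pos: [0.4781, 0.0676, 0.0722]
tool_rot: [0.178, 0.984, -0.0, -0.0]
force: [-0.9, 0.3, -1.5]
finger_gap: 0.001
gripper_force: 0.4
```

>>> apply_moves:
  plan:
    - [-0.002,0,0,0,0,0,1]
    - [-0.002,0,0,0,0,0,1]
    - [-0.002,0,0,0,0,0,1]
    - [0,0,0,0,0,0,1]
    - [0,0,0,0,0,0,1]

```text
t: 6.9
tcp_pos: [0.4843, 0.0654, 0.0724]
tool_rot: [0.178, 0.984, 0.0, 0.0]
force: [-0.2, 1.1, 0.6]
finger_gap: -0.001
gripper_force: 0.0
```

```bash
cat > chk.py <<'E'
from edge import *
I=snapshot('side');C=cam('side')
g=cv2.GaussianBlur(I,(0,0),.6)
cv2.imwrite('pics/s_%d.png'%int(sense()['t']*100),cv2.resize(I[163:211,232:296,::-1],None,fx=10,fy=10,interpolation=cv2.INTER_CUBIC))
for n,c,z,R,pol,ang in(('rim',(.545,.044),.079,.054,1,np.arange(.5,2.7,.1)),('foot',(.553,.0405),0,.052,-1,np.arange(.3,2.9,.1))):
    p=rimpts(I,C,c,z,R,ang=ang,pol=pol);print(n,len(p),robust([(C,p[:,1:])],R,z))
E
python3 chk.py; python3 -c "
from h import *
s=sense();print(s['t'],s['tcp_pos'],s['force'])"; ls pics
```

```text
rim 10 (array([0.55 , 0.047]), np.float64(0.00165))
foot 13 (array([0.5536, 0.0392]), np.float64(0.00105))
6.95 [0.48418634 0.06546895 0.0723744 ] [-0.2731203  -0.63077446 -0.23904234]
c1.png
s1.png
s_695.png
scene0.png
side0.png
w1.png
w23.png
w4.png
```

>>> apply_moves:
  plan:
    - [0.03,0,0,0,0,0,1]
    - [0.03,0,0,0,0,0,1]
    - [0,0,-0.053,0,0,0,1]
    - [0,0,-0.053,0,0,0,1]
    - [0,0,-0.053,0,0,-0.179,1]
    - [0,0,0,0,0,-0.179,1]
    - [0.004,0.04,0,0,0,0,1]
    - [0.004,0.035,0,0,0,0,1]

```text
t: 7.95
tcp_pos: [0.4198, 0.1622, 0.2318]
tool_rot: [0.001, 1.0, 0.0, 0.001]
force: [-1.1, 0.4, 0.3]
finger_gap: -0.002
gripper_force: 0.0
```

>>> apply_moves:
  plan:
    - [0,0,0,0,0,0,1]
    - [0,0,0,0,0,0,1]
    - [0,0,0,0,0,0,1]

```text
t: 8.32
tcp_pos: [0.4199, 0.1607, 0.2313]
tool_rot: [0.0, 1.0, -0.0, -0.0]
force: [0.7, 0.8, 0.5]
finger_gap: 0.002
gripper_force: 0.0
```

```bash
cat > snap.py <<'E'
from h import *
import pickle,sys
s=sense(); print(s['t'],s['tcp_pos'])
I=snapshot('wrist'); np.save(sys.argv[1]+'.npy',I); pickle.dump(s,open(sys.argv[1]+'.pkl','wb'))
E
python3 snap.py w5
```

```text
8.325 [0.41985071 0.16074409 0.23126062]
```

>>> apply_moves:
  plan:
    - [0,-0.06,0,0,0,0,1]
    - [0,-0.06,0,0,0,0,1]
    - [0,-0.06,0,0,0,0,1]
    - [0,-0.06,0,0,0,0,1]
    - [0,0,0,0,0,0,1]
    - [0,0,0,0,0,0,1]
    - [0,0,0,0,0,0,1]

```text
t: 9.25
tcp_pos: [0.4193, -0.0772, 0.2312]
tool_rot: [-0.001, 1.0, 0.0, -0.0]
force: [1.4, 0.2, 0.4]
finger_gap: 0.004
gripper_force: 0.0
```

```bash
python3 snap.py w6; cat > pair.py <<'E'
from edge import *
import pickle,sys
S={'rim':[],'foot':[]}; out=[]
for n,sg in zip(sys.argv[1:3],(0,1)):
    C=cam('wrist',pickle.load(open(n+'.pkl','rb')));I=np.load(n+'.npy')
    p=rimpts(I,C,(.548,.044),.079,.054,pol=1); S['rim'].append((C,p[:,1:]))
    ang=np.arange(np.pi-.6,np.pi+1.3,.04) if sg else np.arange(np.pi-1.3,np.pi+.6,.04)
    q=rimpts(I,C,(.553,.041),0,.052,(.85,1.15),ang=ang,pol=-1); S['foot'].append((C,q[:,1:]))
    J=I[:,:,::-1].copy()
    c=proj(C,[.548,.044,.05])[0];x0=int(np.clip(c[0]-65,0,382));y0=int(np.clip(c[1]-65,0,254))
    B=cv2.resize(J[y0:y0+130,x0:x0+130],(400,400),interpolation=cv2.INTER_CUBIC)
    for P,col in((p,(0,0,255)),(q,(0,255,0))):
        for u in (P[:,1:]-(x0,y0)+.5)*400/130-.5: cv2.circle(B,tuple(int(i) for i in u),1,col,-1)
    out.append(B)
cv2.imwrite('pics/%s.png'%(sys.argv[1]+sys.argv[2]),np.hstack(out))
for k,R,z in(('rim',.054,.079),('foot',.052,0)):
    print(k,*[robust([x],R,z) for x in S[k]],robust(S[k],R,z),robust(S[k],R,z,True))
E
python3 pair.py w2 w3; python3 pair.py w5 w6
```

```text
9.25 [ 0.41929345 -0.07720648  0.23118291]
rim (array([0.5343, 0.048 ]), np.float64(0.00047)) (array([0.5346, 0.0475]), np.float64(0.00051)) (array([0.5344, 0.0478]), np.float64(0.00056)) (array([0.5346, 0.0478, 0.0788]), np.float64(0.00055))
foot (array([0.553 , 0.0406]), np.float64(0.00016)) (array([0.5532, 0.0403]), np.float64(0.00025)) (array([0.553 , 0.0405]), np.float64(0.00021)) (array([ 5.533e-01,  4.050e-02, -5.000e-04]), np.float64(0.0002))
rim (array([0.5456, 0.0442]), np.float64(0.00025)) (array([0.5459, 0.0439]), np.float64(0.00029)) (array([0.5458, 0.0441]), np.float64(0.00027)) (array([0.5458, 0.0441, 0.079 ]), np.float64(0.00026))
foot (array([0.5531, 0.0408]), np.float64(0.00013)) (array([0.5532, 0.0406]), np.float64(0.00035)) (array([0.5531, 0.0407]), np.float64(0.0002)) (array([ 5.532e-01,  4.070e-02, -2.000e-04]), np.float64(0.0002))
```

View pics/w5w6.png

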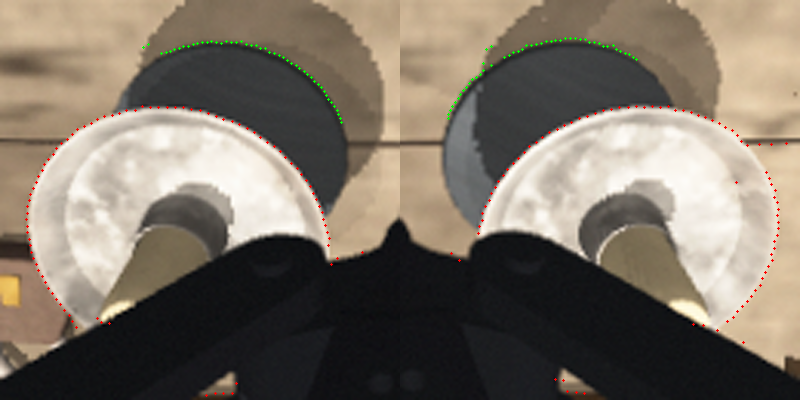

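Edges fit cleanly. The remaining offset is (-7.3, +3.4) mm, and the contact distance is confirmed at 65 mm. One more tap of about 8 mm along (0.907, -0.42).

>>> apply_moves:
  plan:
    - [-0.013,0.054,0,0,0,0,1]
    - [-0.013,0.054,0,0,0,0,1]
    - [-0.012,0.054,0,0,0,0,1]
    - [0,0,0,0,0,0.145,1]
    - [0,0,0,0,0,0.145,1]
    - [0,0,0,0,0,0.144,1]
    - [0,0,0.05,0,0,0,1]
    - [0,0,0.05,0,0,0,1]

```text
t: 10.3
tcp_pos: [0.4582, 0.0851, 0.131]
tool_rot: [0.214, 0.977, 0.0, 0.002]
force: [0.7, -0.6, -0.6]
finger_gap: 0.001
gripper_force: 0.0
```

>>> apply_moves:
  plan:
    - [0,0,0.04,0,0,0,1]
    - [0,0,0.019,0,0,0,1]
    - [0,0,0,0,0,0,1]
    - [0,0,0,0,0,0,1]

```text
t: 10.8
tcp_pos: [0.4581, 0.0843, 0.073]
tool_rot: [0.214, 0.977, 0.0, 0.001]
force: [0.2, 0.2, -0.1]
finger_gap: -0.001
gripper_force: 0.0
```

>>> apply_moves:
  plan:
    - [-0.013,0,0,0,0,0,1]
    - [-0.012,0,0,0,0,0,1]
    - [-0.002,0,0,0,0,0,1]
    - [-0.002,0,0,0,0,0,1]
    - [-0.002,0,0,0,0,0,1]
    - [-0.002,0,0,0,0,0,1]
    - [-0.002,0,0,0,0,0,1]
    - [-0.002,0,0,0,0,0,1]

```text
t: 11.8
tcp_pos: [0.4909, 0.0681, 0.0722]
tool_rot: [0.215, 0.977, -0.0, -0.001]
force: [-0.7, -0.7, 2.0]
finger_gap: -0.002
gripper_force: 0.5
```

>>> apply_moves:
  plan:
    - [-0.002,0,0,0,0,0,1]
    - [-0.001,0,0,0,0,0,1]
    - [0,0,0,0,0,0,1]
    - [0,0,0,0,0,0,1]
    - [0,0,0,0,0,0,1]

```text
t: 12.42
tcp_pos: [0.4942, 0.0667, 0.0724]
tool_rot: [0.215, 0.977, 0.0, 0.0]
force: [-0.4, 0.5, 0.8]
finger_gap: 0.0
gripper_force: 0.1
```

>>> apply_moves:
  plan:
    - [0.01,0,0,0,0,0,1]
    - [0.03,0,0,0,0,0,1]
    - [0.03,0,0,0,0,0,1]
    - [0,0,-0.053,0,0,0,1]
    - [0,0,-0.053,0,0,-0.145,1]
    - [0,0,-0.053,0,0,-0.145,1]
    - [0,0,0,0,0,-0.144,1]
    - [0,0.06,0,0,0,0,1]

```text
t: 13.42
tcp_pos: [0.4315, 0.1542, 0.2324]
tool_rot: [0.003, 1.0, -0.0, 0.002]
force: [1.7, 1.1, 0.4]
finger_gap: -0.004
gripper_force: 0.0
```

>>> apply_moves:
  plan:
    - [0.01,0,0,0,0,0,1]
    - [0,0,0,0,0,0,1]
    - [0,0,0,0,0,0,1]
    - [0,0,0,0,0,0,1]

```text
t: 13.92
tcp_pos: [0.4208, 0.1553, 0.2312]
tool_rot: [0.001, 1.0, -0.0, 0.0]
force: [0.1, 0.3, 0.5]
finger_gap: -0.0
gripper_force: 0.0
```

```bash
python3 snap.py w7
```

```text
13.925 [0.42082337 0.15531755 0.23124751]
```

>>> apply_moves:
  plan:
    - [0,-0.06,0,0,0,0,1]
    - [0,-0.06,0,0,0,0,1]
    - [0,-0.06,0,0,0,0,1]
    - [0,-0.06,0,0,0,0,1]
    - [0,0,0,0,0,0,1]
    - [0,0,0,0,0,0,1]
    - [0,0,0,0,0,0,1]

```text
t: 14.85
tcp_pos: [0.4201, -0.0826, 0.2312]
tool_rot: [-0.001, 1.0, 0.0, -0.0]
force: [-0.4, -0.2, -0.0]
finger_gap: 0.002
gripper_force: 0.0
```

```bash
python3 snap.py w8; python3 pair.py w7 w8
```

```text
14.85 [ 0.42013942 -0.08255027  0.23115284]
rim (array([0.5534, 0.0415]), np.float64(0.00019)) (array([0.5536, 0.0412]), np.float64(0.00021)) (array([0.5535, 0.0413]), np.float64(0.00023)) (array([0.5535, 0.0414, 0.0789]), np.float64(0.00023))
foot (array([0.5531, 0.0406]), np.float64(0.00026)) (array([0.5534, 0.0403]), np.float64(0.0002)) (array([0.5532, 0.0405]), np.float64(0.00026)) (array([ 0.5535,  0.0405, -0.0006]), np.float64(0.00026))
```

Wrist views put the offset below 1 mm. The side camera gives an independent check of x.

```bash
python3 chk.py; ls -t pics|head -1
```

```text
rim 13 (array([0.5564, 0.0454]), np.float64(0.0008))
foot 17 (array([0.5474, 0.046 ]), np.float64(0.00194))
s_1495.png
```

```bash
cp pics/$(ls -t pics|head -1) pics/final.png
```

```text
(no output)
```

View pics/final.png

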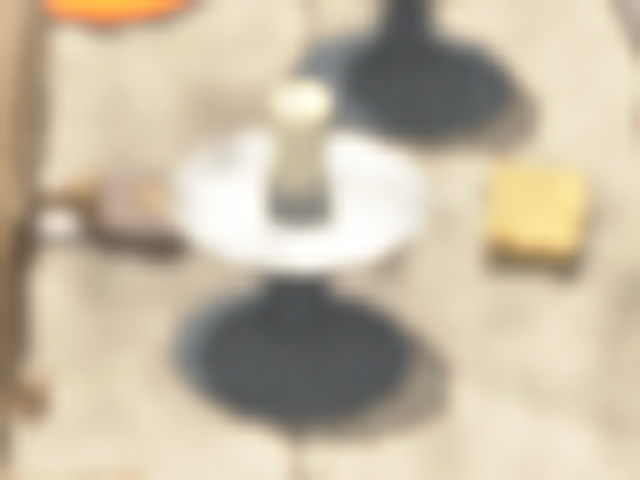

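The side view agrees: rim centre is column 301, foot centre 293, and about +6 is expected from perspective, so the error is about 1 mm. The arm is clear, so I hand in.

```bash
python3 -c "
from station import *
print(sign_off())"
```

```text
the job is handed in; nothing more can be done
None
```

The candle saucer was centred with two light taps, measures about 1 mm from the stand's axis (limit 6 mm), and the job was handed in after about 15 s; no verdict came back.

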